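Empty the tipping skip in the store-room

ROBOT

A 6-joint arm with a two-finger parallel gripper is mounted at the origin on the work surface. World frame = base frame: x ahead of the robot, y to its left, z up, the work surface at z = 0. Lengths are in m, angles in rad, forces in N, time in s.
With the tool pointing down it reaches from about 0.325 to 0.75 m from the base axis. Payload 7.6 kg.
Tool frame: the origin (TCP) lies on the centre line of the jaws, within the pads' length; the fingertips stand 19 mm ahead of it and the grasp point (between the pads) is the TCP; z points along the fingers, y is the line along which they close (so a half turn about z gives the same grasp; the last joint's range is limited). The gripper opens to 85 mm and grips with 20 to 120 N. Pads are 22 mm wide; open, the fingers measure 114 mm over their backs; the gripper's body (76 mm by 85 mm) begins 54 mm behind the grasp point. The pads swing forward as they close: fully open they stand 13 mm farther back than shut.
Start: joints at [1.22, 0.052, 1.401, -0, 1.689, -0.07], TCP at [0.145, 0.504, 0.25] pointing down, gripper open.
Joint ranges: [-2.9, 2.9], [-0.91, 2.17], [0.12, 2.37], [-1.06, 4.2], [0.26, 2.73], [-2.93, 2.93]. Speed limits (rad/s): [2.57, 2.57, 3.01, 3.14, 3.14, 3.14].

INTERFACE

Orientations are given as a 3x3 rotation matrix whose columns are the frame's x, y, z axes.
In Python, from station import arm, imaging gives the robot as it stands.
- The arm moves only by the tool move_arm, never from a script. Its argument "commands" is a list of rows, each an object of numbers: "grip": the opening, from 0 (shut) to 1 (fully open); "tx", "ty", "tz": the shift along the tool's x, y, z in cm; "yaw": the turn about the tool's z in degrees. In form: [{"grip": .., "tx": .., "ty": .., "tz": .., "yaw": ..}, ...]. A call has 1 to 8 rows; each row is the pose to reach, as a shift and turn from the pose commanded when the call began, along the tool's axes at that moment; what a row does not reach only later rows make up. A row lasts 1/12 s, in which the tool goes at most 41.7 mm and 7.16 degrees, less where a joint would pass 70% of its speed; a pose out of reach is approached as far as the arm can. A call with a gripper value outside its range is refused whole. The fingers move at their own pace and stop on an object; "grip_force" is the grip in N (left out, the last holds). Time passes only in rows, so rows that repeat a pose let the fingers close. It gives the time, the measured TCP pose, the force, the opening and the grip force at its end, in the units of the state.
- arm.state(): the state, without advancing time (a new reading comes with each control period).
- imaging.camera(name): name is "scene" or "top" or "wrist"; returns (picture, depth): 420x560x3 uint8, red, green, blue; 420x560 float32, m along the optical axis (not along the pixel's ray), 0 where there is no reading.
- imaging.camera_info(name): a dict with "camera_matrix" (3x3 intrinsics, pixels), "position" and "rotation" of the camera in the world. Camera axes: x right, y up, looking along -z (the intrinsics and any distortion apply to the point x, -y, -z); pixel columns grow to the right and rows downward; lengths in m; the calibration is good to about 2 mm. A picture is of the moment at which its call begins: read the wrist's pose just before it. camera_info takes no time and is no camera call; for the wrist camera it gives the pose at the moment of the call.
- arm.close_job(): hands the job in; it is judged then, once.
The state is a dict: "t": time; "joint_pos": joint angles; "qd": joint speeds; "joint_torque": joint torques, N m; "position": TCP position; "tcp_rot": TCP orientation; "wrist_force": force on the tool from outside, world axes, zero at the start; "wrist_torque": the same for the moment, N m; "opening": finger opening in m; "grasp_force": force on a finger pad.
Only numpy, scipy, OpenCV 4.12 (cv2) and the standard library are available. Lean on these libraries where they do the work, as an engineer would, in place of code of your own. Each camera call takes 0.05 s, during which the arm holds its last target. There are 200 camera calls.

TASK

On the bench are two little metal tipping skips. Swing the wide one that holds the two wooden furniture feet right over by its crossbar so that both feet drop into the cardboard carton in front of it; then ease it back until it sits upright, home on its stop, keeping it under control all the way down rather than letting it fall back. Leave the narrow empty skip untipped.

Things in the scene. Friction and masses are not known exactly. Their poses are not given: they have to be found in the camera images.
- skip (a joint): Hinge angle (rad) of the wide skip: sheet-metal pan 130 mm wide, 75 high, sloped lip, in a grey stand. 0 = upright on its rear stop, as at the start; 1.5 = fully tipped, on its front stop. Hinge axis level, 150 mm above the table. A sprung ball catch holds it at 0 (felt up to about 0.35); top-heavy: below about 0.6 it falls back to 0, beyond it falls to 1.5. 1 to 3 N at the crossbar moves it.
- skip_bar (a point): Middle of the wide skip's round steel crossbar, 12 mm thick, 100 long, arms at both ends (80 mm free between), 40 mm clear around the middle. y along it; at the start z up, x level in the tipping direction, and the hinge axis 106 mm along x and 106 below. So the bar swings on a 150 mm radius: height 256 mm at the start (45 deg behind the hinge), 300 at the top (follow it), 263 fully tipped. The point turns too.
- carton_floor (a point): Centre of the inner floor of the fixed open cardboard carton in front of the wide skip: 170 mm (its x) by 200 mm (its y) outside, 50 mm high, walls and floor 4 mm; z up.
- foot_a_center (a point): Centre of one wooden furniture foot: turned, tapered, 34 mm thick, 40 mm tall, loose in the wide skip; z along its axis.
- foot_b_center (a point): Centre of the other, identical wooden foot.
- spare (a joint): Hinge angle (rad) of the narrow empty skip (80 mm wide, otherwise alike), the bystander: 0 = upright; leave it so.
Things that resemble listed ones, but are neither listed nor needed, are in the scene too. Leave any red look-alike of the part that bears foot_b_center alone.

How it is judged:
By the outcome, as a careful person would: the job done as asked, in the order asked, and still so for the second after the job is handed in, with the robot touching nothing.
It also fails if it takes over 48 s, if anything falls off the work surface, if the arm or the gripper's body presses on something with over 40 N, if the wrist force passes 120 N, or if a joint passes its speed limit or range.

## Working session

There is one attempt and no reset: what is moved stays moved. The work goes in short steps, Python scripts to look and compute and a tool call to move; the robot and the scene stay as the last step left them, time stands still between calls to the robot, and variables do not carry over. Pictures are saved under pics/ and viewed, at most 10 in all, crops included, and the job is handed in when it is done.

Besides the shell and the picture viewer there is one more tool, called as name([rows], argument=value, ...), one row to a line, values as JSON. move_arm: Moves the arm, as the interface text tells. Its arguments: {"type":"object","properties":{"commands":{"type":"array","items":{"type":"object","properties":{"grip":{"type":"number"},"tx":{"type":"number"},"ty":{"type":"number"},"tz":{"type":"number"},"yaw":{"type":"number"}}}},"grip_force":{"type":"number"}},"required":["commands"]}

```bash
mkdir -p pics
cat > h.py <<'E'
import numpy as np, cv2
from station import arm, imaging
def grab(n,f):
    p,d=imaging.camera(n); i=imaging.camera_info(n)
    cv2.imwrite('pics/'+f+'.png',p[:,:,::-1]); np.savez('pics/'+f+'.npz',p=p,d=d,K=i['camera_matrix'],t=i['position'],R=i['rotation'])
def cloud(f):
    z=np.load('pics/'+f+'.npz'); d=z['d'];K=z['K'];v,u=np.mgrid[:d.shape[0],:d.shape[1]]
    c=np.stack([(u-K[0,2])/K[0,0]*d,-(v-K[1,2])/K[1,1]*d,-d],-1)
    w=c@np.array(z['R']).T+z['t']; w[d==0]=np.nan; return w
E
python3 - <<'E'
from h import *
grab('scene','s1');grab('top','t1')
a=cv2.imread('pics/s1.png');b=cv2.imread('pics/t1.png')
s=arm.state();print(s['t'],s['position'],s['tcp_rot'],s['wrist_force'])
for n in('scene','top'): i=imaging.camera_info(n);print(n,{k:np.round(v,3).tolist() if not isinstance(v,str) else v for k,v in i.items()})
E
```

```text
0.1 [0.14539558 0.50421202 0.24956843] [[-9.60835793e-01  2.77117980e-01 -4.51012945e-04]
 [ 2.77118339e-01  9.60834901e-01 -1.31116484e-03]
 [ 7.00016272e-05 -1.38479806e-03 -9.99999039e-01]] [-0.15515645  0.04360034 -0.5806651 ]
scene {'camera_matrix': [[447.882, 0.0, 278.247], [0.0, 447.882, 214.089], [0.0, 0.0, 1.0]], 'position': [0.965, -0.35, 0.943], 'rotation': [[0.589, -0.639, 0.496], [0.808, 0.468, -0.357], [-0.004, 0.611, 0.792]]}
top {'camera_matrix': [[400.202, 0.0, 275.045], [0.0, 400.202, 210.299], [0.0, 0.0, 1.0]], 'position': [0.386, -0.014, 0.913], 'rotation': [[0.001, 0.993, -0.116], [-1.0, -0.0, -0.015], [-0.015, 0.116, 0.993]]}
```

View pics/s1.png

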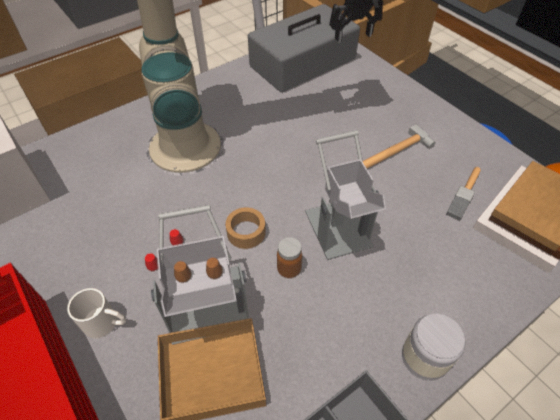

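View pics/t1.png

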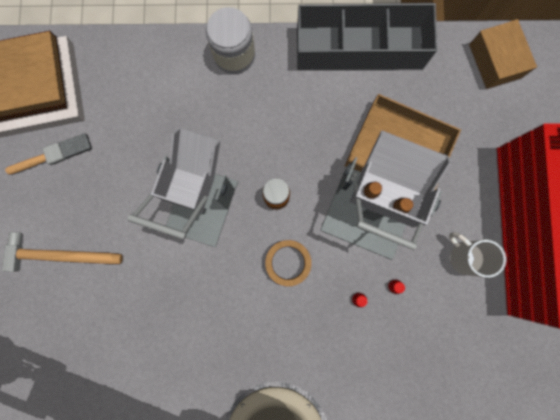

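The wide skip is on the right of the top view, holding two brown feet. Its bar runs from about (360,222) to (414,243), and the carton is at about (405,140). The red feet and the narrow skip (left) are to be left alone. Next I'll enlarge the bar.

Run:
```python
from h import *
a=cv2.imread('pics/t1.png')[90:270,310:470]; b=cv2.imread('pics/s1.png')[195:330,140:260]
a=cv2.resize(a,None,fx=3.0,fy=3.0,interpolation=3); b=cv2.resize(b,None,fx=2.6,fy=2.6,interpolation=3)
c=np.zeros((max(len(a),len(b)),a.shape[1]+b.shape[1],3),np.uint8);c[:len(a),:a.shape[1]]=a;c[:len(b),a.shape[1]:]=b;cv2.imwrite('pics/c1.png',c);print(a.shape,b.shape)
for f in('t1','s1'):
    w=cloud(f); m=(w[...,2]>.235)&(w[...,2]<.275)&(w[...,1]<-.05)&(w[...,0]<.65)&(w[...,0]>.2)
    q=w[m]; print(f,m.sum()); 
    if len(q)>5:
        vv,uu=np.nonzero(m)
        print(np.c_[uu,vv,q.round(3)][np.argsort(uu)][::max(1,len(q)//25)])
```

```text
(540, 480, 3) (351, 312, 3)
t1 551
[[ 3.57e+02  2.26e+02  4.37e-01 -1.38e-01  2.55e-01]
 [ 3.59e+02  2.10e+02  4.66e-01 -1.46e-01  2.36e-01]
 [ 3.60e+02  2.25e+02  4.38e-01 -1.42e-01  2.60e-01]
 [ 3.61e+02  2.16e+02  4.54e-01 -1.47e-01  2.47e-01]
 [ 3.63e+02  2.28e+02  4.33e-01 -1.47e-01  2.61e-01]
 [ 3.66e+02  2.27e+02  4.35e-01 -1.52e-01  2.60e-01]
 [ 3.68e+02  2.28e+02  4.33e-01 -1.55e-01  2.61e-01]
 [ 3.71e+02  2.30e+02  4.30e-01 -1.60e-01  2.62e-01]
 [ 3.74e+02  2.28e+02  4.33e-01 -1.65e-01  2.62e-01]
 [ 3.77e+02  2.32e+02  4.27e-01 -1.69e-01  2.62e-01]
 [ 3.80e+02  2.29e+02  4.32e-01 -1.74e-01  2.61e-01]
 [ 3.83e+02  2.30e+02  4.30e-01 -1.79e-01  2.60e-01]
 [ 3.85e+02  2.36e+02  4.20e-01 -1.82e-01  2.62e-01]
 [ 3.88e+02  2.38e+02  4.17e-01 -1.87e-01  2.59e-01]
 [ 3.91e+02  2.35e+02  4.22e-01 -1.92e-01  2.62e-01]
 [ 3.94e+02  2.39e+02  4.15e-01 -1.96e-01  2.63e-01]
 [ 3.97e+02  2.37e+02  4.19e-01 -2.02e-01  2.60e-01]
 [ 3.99e+02  2.37e+02  4.19e-01 -2.05e-01  2.61e-01]
 [ 4.02e+02  2.40e+02  4.14e-01 -2.09e-01  2.63e-01]
 [ 4.05e+02  2.39e+02  4.16e-01 -2.15e-01  2.58e-01]
 [ 4.
[... 999 characters left out ...]
 2.62e-01]
 [ 1.85e+02  2.09e+02  4.20e-01 -1.81e-01  2.59e-01]
 [ 1.88e+02  2.09e+02  4.24e-01 -1.76e-01  2.60e-01]
 [ 1.91e+02  2.09e+02  4.29e-01 -1.72e-01  2.62e-01]
 [ 1.93e+02  2.13e+02  4.35e-01 -1.72e-01  2.56e-01]
 [ 1.96e+02  2.13e+02  4.37e-01 -1.67e-01  2.55e-01]
 [ 1.99e+02  2.10e+02  4.38e-01 -1.60e-01  2.59e-01]
 [ 2.01e+02  2.12e+02  4.40e-01 -1.57e-01  2.53e-01]
 [ 2.04e+02  2.10e+02  4.43e-01 -1.52e-01  2.58e-01]
 [ 2.07e+02  2.08e+02  4.45e-01 -1.45e-01  2.61e-01]
 [ 2.09e+02  2.13e+02  4.49e-01 -1.45e-01  2.51e-01]
 [ 2.10e+02  2.16e+02  4.56e-01 -1.47e-01  2.49e-01]
 [ 2.11e+02  2.16e+02  4.55e-01 -1.45e-01  2.46e-01]
 [ 2.13e+02  2.19e+02  4.62e-01 -1.45e-01  2.44e-01]]
```

View pics/c1.png

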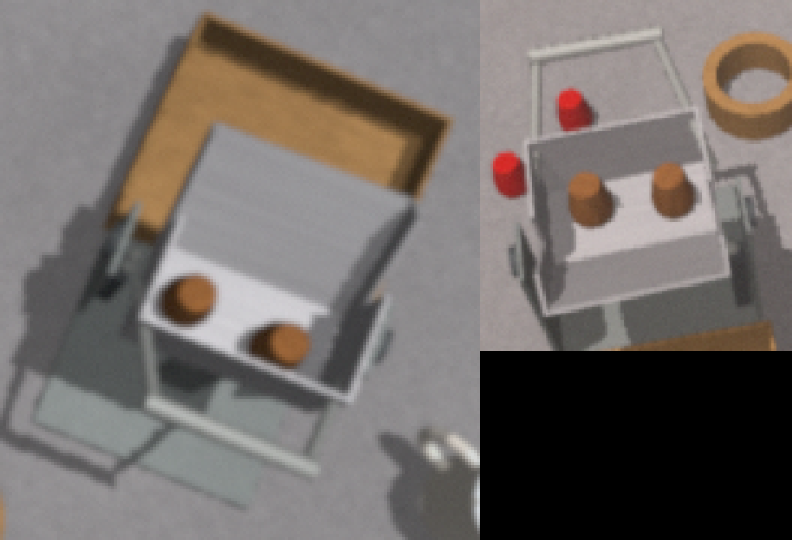

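The bar middle is at about (0.424, -0.186, 0.256), 99 mm long, and it tips along (0.947, -0.322), yaw about -18.8°. I'll raise the arm and travel over in two calls.

move_arm([
  {"tx":-24,"ty":-9,"tz":-14,"yaw":47,"grip":0.6},
  {"tx":-24,"ty":-9,"tz":-14,"yaw":47,"grip":0.6},
  {"tx":-24,"ty":-9,"tz":-14,"yaw":47,"grip":0.6},
  {"tx":-24,"ty":-9,"tz":-14,"yaw":47,"grip":0.6},
  {"tx":-24,"ty":-9,"tz":-14,"yaw":47,"grip":0.6},
  {"tx":-24,"ty":-9,"tz":-14,"yaw":47,"grip":0.6},
  {"tx":-24,"ty":-9,"tz":-14,"yaw":47,"grip":0.6},
  {"tx":-24,"ty":-9,"tz":-14,"yaw":47,"grip":0.6},
], grip_force=25)

```text
t: 0.77
position: [0.3553, 0.3483, 0.3939]
tcp_rot: [[-0.444, 0.896, 0.005], [0.896, 0.444, 0.002], [-0.0, 0.006, -1.0]]
wrist_force: [-0.2, -0.2, -0.8]
opening: 0.0511
grasp_force: 0.0
```

move_arm([
  {"tx":-30,"ty":-10,"tz":0,"yaw":30},
  {"tx":-30,"ty":-10,"tz":0,"yaw":30},
  {"tx":-30,"ty":-10,"tz":0,"yaw":30},
  {"tx":-30,"ty":-10,"tz":0,"yaw":30},
  {"tx":-30,"ty":-10,"tz":0,"yaw":30},
  {"tx":-30,"ty":-10,"tz":0,"yaw":30},
  {"tx":-30,"ty":-10,"tz":0,"yaw":30},
  {"tx":-30,"ty":-10,"tz":0,"yaw":30},
])

```text
invalid input at $.commands[0]: expected keys grip, tx, ty, tz, yaw
```

move_arm([
  {"tx":-30,"ty":-10,"tz":0,"yaw":30,"grip":0.6},
  {"tx":-30,"ty":-10,"tz":0,"yaw":30,"grip":0.6},
  {"tx":-30,"ty":-10,"tz":0,"yaw":30,"grip":0.6},
  {"tx":-30,"ty":-10,"tz":0,"yaw":30,"grip":0.6},
  {"tx":-30,"ty":-10,"tz":0,"yaw":30,"grip":0.6},
  {"tx":-30,"ty":-10,"tz":0,"yaw":30,"grip":0.6},
  {"tx":-30,"ty":-10,"tz":0,"yaw":30,"grip":0.6},
  {"tx":-30,"ty":-10,"tz":0,"yaw":30,"grip":0.6},
])

```text
t: 1.43
position: [0.3975, 0.0358, 0.3899]
tcp_rot: [[0.056, 0.998, -0.0], [0.998, -0.056, -0.001], [-0.001, -0.0, -1.0]]
wrist_force: [1.6, 0.6, -0.6]
opening: 0.0513
grasp_force: 0.0
```

move_arm([
  {"tx":-22,"ty":3.9,"tz":2,"yaw":15.6,"grip":0.6},
  {"tx":-22,"ty":3.9,"tz":2,"yaw":15.6,"grip":0.6},
  {"tx":-22,"ty":3.9,"tz":2,"yaw":15.6,"grip":0.6},
  {"tx":-22,"ty":3.9,"tz":2,"yaw":15.6,"grip":0.6},
  {"tx":-22,"ty":3.9,"tz":2,"yaw":15.6,"grip":0.6},
  {"tx":-22,"ty":3.9,"tz":2,"yaw":15.6,"grip":0.6},
  {"tx":-22,"ty":3.9,"tz":2,"yaw":15.6,"grip":0.6},
])

```text
t: 2.02
position: [0.4246, -0.186, 0.3681]
tcp_rot: [[0.324, 0.946, -0.003], [0.946, -0.324, 0.001], [0.0, -0.004, -1.0]]
wrist_force: [1.1, 0.1, -0.6]
opening: 0.0507
grasp_force: 0.0
```

Run:
```python
from h import *
grab('wrist','w1'); s=arm.state();print(s['position'],s['tcp_rot'].round(3) if hasattr(s['tcp_rot'],'round') else s['tcp_rot'])
w=cloud('w1'); m=(w[...,2]>.245)&(w[...,2]<.275)&(abs(w[...,0]-.424)<.08)&(abs(w[...,1]+.186)<.07)
q=w[m];print(m.sum())
for f,qq in(('w',q),):
    l=cv2.fitLine(qq[:,:2].astype(np.float32),cv2.DIST_HUBER,0,.01,.01).ravel();print(l,qq[:,2].max(),np.percentile(qq[:,2],90)); t=(qq[:,:2]-l[2:])@l[:2];print(t.min(),t.max(), l[2:]+l[:2]*(t.min()+t.max())/2)
```

```text
[ 0.42464025 -0.18427516  0.36892814] [[ 0.323  0.946 -0.002]
 [ 0.946 -0.323  0.001]
 [ 0.001 -0.003 -1.   ]]
1793
[ 0.3715391   0.9284173   0.42909342 -0.1713436 ] 0.2654998861054782 0.26393649587446105
-0.0654192103540679 0.03866630684585679 [ 0.42412355 -0.18376252]
```

View pics/w1.png

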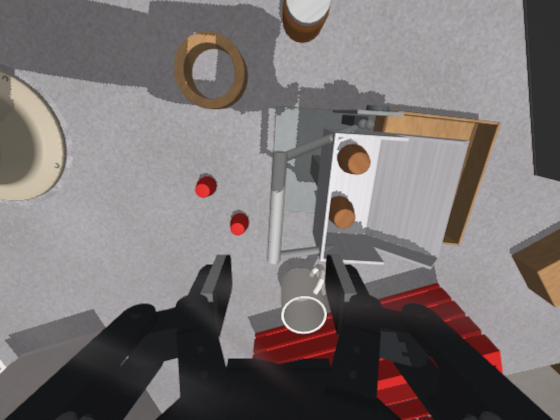

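The wrist view shows the bar between (278,152) and (273,262), clear of the fingers on both sides. I'll fit it more tightly using only those pixels.

Run:
```python
from h import *
w=cloud('w1')[148:266,262:290].reshape(-1,3); q=w[(w[:,2]>.245)&(w[:,2]<.28)]
l=cv2.fitLine(q[:,:2].astype(np.float32),cv2.DIST_HUBER,0,.01,.01).ravel();t=(q[:,:2]-l[2:])@l[:2]
print(len(q),l,t.min(),t.max(),l[2:]+l[:2]*(t.min()+t.max())/2,np.percentile(q[:,2],[10,50,90]),np.degrees(np.arctan2(l[0],l[1])))
w=cloud('t1');v,u=np.mgrid[:420,:560];w=w[(w[...,2]>.252)&(w[...,2]<.27)&(u>355)&(u<420)&(v>215)&(v<255)]
l=cv2.fitLine(w[:,:2].astype(np.float32),cv2.DIST_HUBER,0,.01,.01).ravel();t=(w[:,:2]-l[2:])@l[:2];print(len(w),l,t.min(),t.max(),l[2:]+l[:2]*(t.min()+t.max())/2)
```

```text
1662 [ 0.36222637  0.93209016  0.4248362  -0.18189912] -0.052912864887215326 0.04772292682494445 [ 0.42389622 -0.18431786] [0.25888069 0.26260153 0.26396381] 21.236988
468 [ 0.38550287  0.92270666  0.4219276  -0.18512774] -0.05027574027962752 0.04945255679106911 [ 0.42176893 -0.18550751]
```

move_arm([
  {"tx":0,"ty":-0.1,"tz":4,"yaw":2.6,"grip":0.5},
  {"tx":0,"ty":-0.1,"tz":7,"yaw":2.6,"grip":0.5},
  {"tx":0,"ty":-0.1,"tz":10,"yaw":2.6,"grip":0.5},
  {"tx":0,"ty":-0.1,"tz":11.2,"yaw":2.6,"grip":0.5},
  {"tx":0,"ty":-0.1,"tz":11.2,"yaw":2.6,"grip":0.5},
  {"tx":0,"ty":-0.1,"tz":11.2,"yaw":2.6,"grip":0.3},
  {"tx":0,"ty":-0.1,"tz":11.2,"yaw":2.6,"grip":0.2},
  {"tx":0,"ty":-0.1,"tz":11.2,"yaw":2.6,"grip":0.2},
], grip_force=20)

```text
t: 2.73
position: [0.4246, -0.1829, 0.2606]
tcp_rot: [[0.363, 0.932, 0.003], [0.932, -0.363, -0.002], [-0.0, 0.004, -1.0]]
wrist_force: [0.2, -0.1, -0.2]
opening: 0.0171
grasp_force: 0.0
```

move_arm([
  {"tx":0,"ty":0,"tz":0,"yaw":0,"grip":0.1},
  {"tx":0,"ty":0,"tz":0,"yaw":0,"grip":0.05},
  {"tx":0,"ty":0,"tz":0,"yaw":0,"grip":0},
  {"tx":0,"ty":0,"tz":0,"yaw":0,"grip":0},
  {"tx":0,"ty":0,"tz":0,"yaw":0,"grip":0},
], grip_force=20)

```text
t: 3.15
position: [0.4237, -0.1826, 0.2597]
tcp_rot: [[0.363, 0.932, 0.0], [0.932, -0.363, 0.0], [0.0, 0.0, -1.0]]
wrist_force: [-5.2, 4.2, 4.5]
opening: 0.011
grasp_force: 20.0
```

Gripped: the opening matches the bar. Now follow the arc (R = 15 cm) at 0.05 rad per row.

move_arm([
  {"tx":0,"ty":0.54,"tz":-0.52,"yaw":0,"grip":0},
  {"tx":0,"ty":1.11,"tz":-1.01,"yaw":0,"grip":0},
  {"tx":0,"ty":1.7,"tz":-1.47,"yaw":0,"grip":0},
  {"tx":0,"ty":2.32,"tz":-1.9,"yaw":0,"grip":0},
  {"tx":0,"ty":2.95,"tz":-2.3,"yaw":0,"grip":0},
  {"tx":0,"ty":3.61,"tz":-2.66,"yaw":0,"grip":0},
  {"tx":0,"ty":4.28,"tz":-2.99,"yaw":0,"grip":0},
  {"tx":0,"ty":4.97,"tz":-3.29,"yaw":0,"grip":0},
])

```text
t: 3.82
position: [0.4701, -0.2016, 0.2927]
tcp_rot: [[0.364, 0.931, 0.0], [0.931, -0.364, -0.002], [-0.002, 0.001, -1.0]]
wrist_force: [-4.8, -1.4, 6.0]
opening: 0.011
grasp_force: 20.6
```

move_arm([
  {"tx":0,"ty":0.99,"tz":-0.36,"yaw":0,"grip":0},
  {"tx":0,"ty":2.0,"tz":-0.65,"yaw":0,"grip":0},
  {"tx":0,"ty":3.02,"tz":-0.87,"yaw":0,"grip":0},
  {"tx":0,"ty":4.06,"tz":-1.02,"yaw":0,"grip":0},
  {"tx":0,"ty":5.11,"tz":-1.09,"yaw":0,"grip":0},
  {"tx":0,"ty":6.16,"tz":-1.09,"yaw":0,"grip":0},
  {"tx":0,"ty":7.2,"tz":-1.02,"yaw":0,"grip":0},
  {"tx":0,"ty":8.24,"tz":-0.87,"yaw":0,"grip":0},
])

```text
t: 4.48
position: [0.5473, -0.2321, 0.3007]
tcp_rot: [[0.365, 0.931, 0.0], [0.931, -0.365, -0.002], [-0.002, 0.001, -1.0]]
wrist_force: [-0.3, -3.8, 3.2]
opening: 0.0108
grasp_force: 20.7
```

move_arm([
  {"tx":0,"ty":1.03,"tz":0.22,"yaw":0,"grip":0},
  {"tx":0,"ty":2.04,"tz":0.51,"yaw":0,"grip":0},
  {"tx":0,"ty":3.02,"tz":0.87,"yaw":0,"grip":0},
  {"tx":0,"ty":3.98,"tz":1.3,"yaw":0,"grip":0},
  {"tx":0,"ty":4.91,"tz":1.79,"yaw":0,"grip":0},
  {"tx":0,"ty":5.8,"tz":2.35,"yaw":0,"grip":0},
  {"tx":0,"ty":6.65,"tz":2.97,"yaw":0,"grip":0},
  {"tx":0,"ty":7.08,"tz":3.35,"yaw":0,"grip":0},
])

```text
t: 5.15
position: [0.6136, -0.2581, 0.2663]
tcp_rot: [[0.365, 0.931, 0.001], [0.931, -0.365, -0.002], [-0.002, 0.002, -1.0]]
wrist_force: [-12.9, 0.8, 22.6]
opening: 0.0111
grasp_force: 23.3
```

move_arm([
  {"tx":0,"ty":0,"tz":0,"yaw":0,"grip":0},
  {"tx":0,"ty":0,"tz":0,"yaw":0,"grip":0},
  {"tx":0,"ty":0,"tz":0,"yaw":0,"grip":0},
  {"tx":0,"ty":0,"tz":0,"yaw":0,"grip":0},
  {"tx":0,"ty":0,"tz":0,"yaw":0,"grip":0},
  {"tx":0,"ty":0,"tz":0,"yaw":0,"grip":0},
])

```text
t: 5.65
position: [0.6129, -0.2578, 0.2669]
tcp_rot: [[0.365, 0.931, 0.001], [0.931, -0.365, -0.002], [-0.002, 0.002, -1.0]]
wrist_force: [1.6, -5.2, -1.0]
opening: 0.0109
grasp_force: 20.5
```

Run:
```python
from h import *
grab('scene','s2');grab('top','t2')
a=cv2.imread('pics/t2.png')[60:270,300:480]; b=cv2.imread('pics/s2.png')[170:420,110:310]
a=cv2.resize(a,(390,455),interpolation=3); b=cv2.resize(b,(400,500),interpolation=3)
c=np.zeros((500,790,3),np.uint8);c[:455,:390]=a;c[:,390:]=b;cv2.imwrite('pics/c2.png',c)
```

```text
(no output)
```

View pics/c2.png

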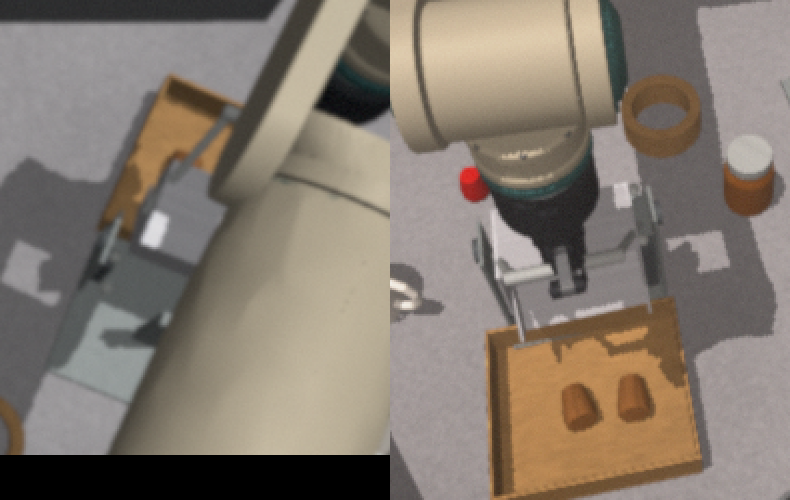

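Both brown feet lie in the carton, at about (578,407) and (635,397) in the crop, and the skip is fully tipped with the bar still gripped. Now back along the same arc.

move_arm([
  {"tx":0,"ty":-0.43,"tz":-0.39,"yaw":0,"grip":0},
  {"tx":0,"ty":-1.28,"tz":-1.01,"yaw":0,"grip":0},
  {"tx":0,"ty":-2.17,"tz":-1.56,"yaw":0,"grip":0},
  {"tx":0,"ty":-3.09,"tz":-2.06,"yaw":0,"grip":0},
  {"tx":0,"ty":-4.05,"tz":-2.49,"yaw":0,"grip":0},
  {"tx":0,"ty":-5.04,"tz":-2.85,"yaw":0,"grip":0},
  {"tx":0,"ty":-6.05,"tz":-3.14,"yaw":0,"grip":0},
  {"tx":0,"ty":-7.08,"tz":-3.35,"yaw":0,"grip":0},
])

```text
t: 6.42
position: [0.5476, -0.2309, 0.3027]
tcp_rot: [[0.363, 0.932, 0.006], [0.932, -0.363, -0.003], [-0.0, 0.007, -1.0]]
wrist_force: [2.2, -1.3, 3.7]
opening: 0.011
grasp_force: 20.3
```

move_arm([
  {"tx":0,"ty":-1.04,"tz":-0.15,"yaw":0,"grip":0},
  {"tx":0,"ty":-2.08,"tz":-0.22,"yaw":0,"grip":0},
  {"tx":0,"ty":-3.13,"tz":-0.22,"yaw":0,"grip":0},
  {"tx":0,"ty":-4.18,"tz":-0.15,"yaw":0,"grip":0},
  {"tx":0,"ty":-5.22,"tz":0,"yaw":0,"grip":0},
  {"tx":0,"ty":-6.24,"tz":0.22,"yaw":0,"grip":0},
  {"tx":0,"ty":-7.25,"tz":0.51,"yaw":0,"grip":0},
  {"tx":0,"ty":-8.24,"tz":0.87,"yaw":0,"grip":0},
])

```text
t: 7.08
position: [0.4704, -0.1997, 0.2922]
tcp_rot: [[0.362, 0.932, 0.003], [0.932, -0.362, 0.001], [0.002, 0.003, -1.0]]
wrist_force: [3.8, 2.6, 0.6]
opening: 0.011
grasp_force: 21.1
```

move_arm([
  {"tx":0,"ty":-0.69,"tz":0.3,"yaw":0,"grip":0},
  {"tx":0,"ty":-1.36,"tz":0.63,"yaw":0,"grip":0},
  {"tx":0,"ty":-2.01,"tz":1.0,"yaw":0,"grip":0},
  {"tx":0,"ty":-2.65,"tz":1.4,"yaw":0,"grip":0},
  {"tx":0,"ty":-3.02,"tz":1.65,"yaw":0,"grip":0},
  {"tx":0,"ty":-3.39,"tz":1.92,"yaw":0,"grip":0},
  {"tx":0,"ty":-3.74,"tz":2.19,"yaw":0,"grip":0},
  {"tx":0,"ty":-4.09,"tz":2.48,"yaw":0,"grip":0},
])

```text
t: 7.75
position: [0.4324, -0.1849, 0.2667]
tcp_rot: [[0.362, 0.932, 0.002], [0.932, -0.362, 0.002], [0.002, 0.001, -1.0]]
wrist_force: [0.8, 5.5, 0.2]
opening: 0.0114
grasp_force: 21.2
```

move_arm([
  {"tx":0,"ty":-0.22,"tz":0.2,"yaw":0,"grip":0},
  {"tx":0,"ty":-0.44,"tz":0.4,"yaw":0,"grip":0},
  {"tx":0,"ty":-0.66,"tz":0.6,"yaw":0,"grip":0},
  {"tx":0,"ty":-0.88,"tz":0.81,"yaw":0,"grip":0},
  {"tx":0,"ty":-0.95,"tz":0.9,"yaw":0,"grip":0},
  {"tx":0,"ty":-1.0,"tz":0.95,"yaw":0,"grip":0},
  {"tx":0,"ty":-1.0,"tz":0.95,"yaw":0,"grip":0},
  {"tx":0,"ty":-1.0,"tz":0.95,"yaw":0,"grip":0},
])

```text
t: 8.42
position: [0.4239, -0.1817, 0.2584]
tcp_rot: [[0.362, 0.932, 0.005], [0.932, -0.362, 0.0], [0.002, 0.005, -1.0]]
wrist_force: [5.1, 2.8, 3.3]
opening: 0.011
grasp_force: 21.5
```

move_arm([
  {"tx":0,"ty":-0.15,"tz":0.15,"yaw":0,"grip":0},
  {"tx":0,"ty":-0.15,"tz":0.15,"yaw":0,"grip":0},
  {"tx":0,"ty":-0.15,"tz":0.15,"yaw":0,"grip":0},
])

```text
t: 8.67
position: [0.4238, -0.1817, 0.2583]
tcp_rot: [[0.362, 0.932, 0.01], [0.932, -0.362, -0.002], [0.002, 0.01, -1.0]]
wrist_force: [11.5, 2.3, 6.5]
opening: 0.0111
grasp_force: 21.9
```

move_arm([
  {"tx":0,"ty":0.15,"tz":-0.1,"yaw":0,"grip":0.2},
  {"tx":0,"ty":0.15,"tz":-0.1,"yaw":0,"grip":0.35},
  {"tx":0,"ty":0.15,"tz":-0.1,"yaw":0,"grip":0.45},
  {"tx":0,"ty":0.15,"tz":-0.1,"yaw":0,"grip":0.45},
  {"tx":0,"ty":0.15,"tz":-0.1,"yaw":0,"grip":0.45},
  {"tx":0,"ty":0.15,"tz":-0.1,"yaw":0,"grip":0.45},
])

```text
t: 9.17
position: [0.4226, -0.1824, 0.2561]
tcp_rot: [[0.363, 0.932, -0.001], [0.932, -0.363, 0.0], [0.0, -0.001, -1.0]]
wrist_force: [-0.5, -0.2, 0.3]
opening: 0.0385
grasp_force: 0.0
```

move_arm([
  {"tx":0,"ty":0,"tz":-1.5,"yaw":0,"grip":0.45},
  {"tx":0,"ty":0,"tz":-4,"yaw":0,"grip":0.45},
  {"tx":0,"ty":0,"tz":-7,"yaw":0,"grip":0.45},
  {"tx":0,"ty":0,"tz":-10,"yaw":0,"grip":0.45},
  {"tx":0,"ty":0,"tz":-13,"yaw":0,"grip":0.45},
  {"tx":22,"ty":-7,"tz":-13,"yaw":0,"grip":0.45},
  {"tx":22,"ty":-7,"tz":-13,"yaw":0,"grip":0.45},
  {"tx":22,"ty":-7,"tz":-13,"yaw":0,"grip":0.45},
])

```text
t: 9.83
position: [0.4305, -0.0567, 0.3867]
tcp_rot: [[0.365, 0.931, 0.001], [0.931, -0.365, -0.0], [0.0, 0.001, -1.0]]
wrist_force: [0.1, 0.2, -0.2]
opening: 0.0387
grasp_force: 0.0
```

Run:
```python
from h import *
s=arm.state();print(s['t'],s['position'],s['wrist_force'],s['qd'])
grab('scene','s3');grab('top','t3')
w=cloud('t3');v,u=np.mgrid[:420,:560];w=w[(w[...,2]>.252)&(w[...,2]<.27)&(u>355)&(u<420)&(v>215)&(v<255)]
l=cv2.fitLine(w[:,:2].astype(np.float32),cv2.DIST_HUBER,0,.01,.01).ravel();t=(w[:,:2]-l[2:])@l[:2];print(len(w),l,l[2:]+l[:2]*(t.min()+t.max())/2)
a=cv2.imread('pics/t3.png')[:300,100:480]; b=cv2.imread('pics/s3.png')[130:420,110:400]
a=cv2.resize(a,(390,308)); b=cv2.resize(b,(400,400))
c=np.zeros((400,790,3),np.uint8);c[:308,:390]=a;c[:,390:]=b;cv2.imwrite('pics/c3.png',c)
```

```text
9.8333 [ 0.43050346 -0.05666847  0.38672471] [ 0.05875641  0.22354888 -0.19654333] [ 1.14981832 -0.14970511  0.14949053  0.00263472  0.01305303  1.12341004]Traceback (most recent call last):
  File "<stdin>", line 5, in <module>
cv2.error: OpenCV(4.12.0) /io/opencv/modules/imgproc/src/linefit.cpp:50: error: (-215:Assertion failed) count > 0 in function 'fitLine2D_wods'
```

The arm probably hides the bar from the top camera, so I'll move it farther away and look again.

move_arm([
  {"tx":12,"ty":-5,"tz":0,"yaw":0,"grip":0.45},
  {"tx":12,"ty":-5,"tz":0,"yaw":0,"grip":0.45},
  {"tx":12,"ty":-5,"tz":0,"yaw":0,"grip":0.45},
  {"tx":12,"ty":-5,"tz":0,"yaw":0,"grip":0.45},
  {"tx":12,"ty":-5,"tz":0,"yaw":0,"grip":0.45},
  {"tx":12,"ty":-5,"tz":0,"yaw":0,"grip":0.45},
])

```text
t: 10.43
position: [0.4278, 0.0719, 0.3862]
tcp_rot: [[0.363, 0.932, -0.0], [0.932, -0.363, -0.0], [-0.001, -0.0, -1.0]]
wrist_force: [0.6, -1.2, 0.3]
opening: 0.0389
grasp_force: 0.0
```

Run:
```python
from h import *
grab('scene','s4');grab('top','t4')
a=cv2.imread('pics/t4.png')[:300,100:480]; b=cv2.imread('pics/s4.png')[130:420,110:400]
a=cv2.resize(a,(390,308)); b=cv2.resize(b,(400,400))
c=np.zeros((400,790,3),np.uint8);c[:308,:390]=a;c[:,390:]=b;cv2.imwrite('pics/c4.png',c)
for f in('t1','t4','s1','s4'):
    w=cloud(f); w=w[(abs(w[...,0]-.423)<.04)&(abs(w[...,1]+.185)<.055)&(w[...,2]>.24)&(w[...,2]<.29)]
    print(f,len(w),np.median(w,0) if len(w) else '')
```

```text
t1 525 [ 0.42185275 -0.1849391   0.26054637]
t4 526 [ 0.42187948 -0.18496683  0.26051709]
s1 399 [ 0.42637516 -0.18635212  0.2594759 ]
s4 403 [ 0.42643925 -0.18646487  0.25935516]
```

View pics/c4.png

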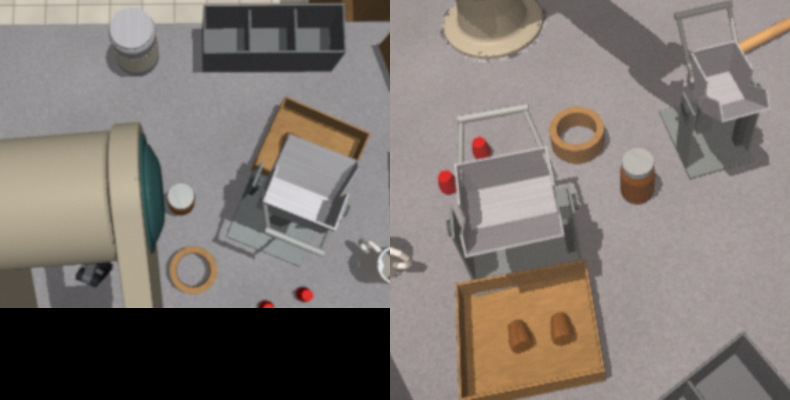

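The wide skip is back upright and empty, with its bar within 0.2 mm of where it started. Both feet are in the carton, at about (519,335) and (561,328), and the narrow skip is upright.

```bash
python3 -c "
from station import arm
print(arm.close_job())"
```

```text
the job is handed in; nothing more can be done
None
```

The job is done and handed in at about 10.5 s: both feet are in the carton, the wide skip was eased back under grip and is upright on its stop, and the narrow skip wasn't touched.

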